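Ready a pinball in tongs above a stacked drop-test anvil

ROBOT

A 7-joint arm with a two-finger parallel gripper is mounted at the origin on the work surface. World frame = base frame: x ahead of the robot, y to its left, z up, the work surface at z = 0. Lengths are in m, angles in rad, forces in N, time in s.
With the tool pointing down it reaches from about 0.4 to 0.85 m from the base axis. Payload 4.5 kg.
Tool frame: the origin (TCP) lies on the centre line of the jaws, within the pads' length; the fingertips stand 17 mm ahead of it and the grasp point (between the pads) lies 2 mm behind it; z points along the fingers, y is the line along which they close (so a half turn about z gives the same grasp; the last joint's range is limited). The gripper opens to 88 mm and grips with 3 to 60 N. Pads are 18 mm wide; open, the fingers measure 123 mm over their backs; the gripper's body (75 mm by 187 mm) begins 45 mm behind the grasp point.
Start: joints at [1.275, 0.689, -0.195, 1.565, 0.157, 0.902, -0.215], TCP at [0.202, -0.591, 0.256] pointing down, gripper open.
Joint ranges: [-3.01, 3.01], [-0.46, 2.08], [-1.47, 1.51], [0.13, 2.56], [-1, 4.14], [0.04, 2.09], [-2.66, 2.66]. Speed limits (rad/s): [2.57, 2.57, 3.14, 3.14, 3.14, 3.14, 3.14].

INTERFACE

Orientations are given as a unit quaternion [w, x, y, z].
In Python, from cell import sense, imaging, manip gives the robot as it stands. The module is installed in compiled form; this text tells all that it offers.
- The arm moves only by the shell command python3 -m creep 'ROWS' [FORCE]. ROWS is JSON, a list of rows, each an object of numbers: "dx", "dy", "dz": the shift along the tool's x, y, z in m; "spin": the turn about the tool's z in rad; "fingers": the finger opening in m, from 0 to 0.0881. In form: [{"dx": .., "dy": .., "dz": .., "spin": .., "fingers": ..}, ...]. A call has 1 to 12 rows; each row shifts and turns the commanded pose from where the row before left it, along the tool's axes as they then stand; what a row does not reach is not made up. A row lasts 1/12 s, in which the tool goes at most 41.7 mm and 7.16 degrees, less where a joint would pass 70% of its speed; a pose out of reach is approached as far as the arm can. A call with a gripper value outside its range is refused whole. The fingers move at their own pace and stop on an object; FORCE is the grip in N (left out, the last holds). Time passes only in rows, so rows that do not move let the fingers close. It gives the time, the measured TCP pose, the force, the opening and the grip force at its end, in the units of the state.
- sense(): the state, without advancing time (a new reading comes with each control period).
- imaging.camera(name): name is "scene" or "top"; returns (picture, depth): 480x640x3 uint8, red, green, blue; 480x640 float32, m along the optical axis (not along the pixel's ray), 0 where there is no reading.
- imaging.get_calibration(name): a dict with "fx", "fy", "cx", "cy" (pixels), "k1" (the pictures are not rectified: a ray, as slopes to the right and down, at radius r is drawn at 1 + k1 r^2 times it, then the intrinsics apply), "camera_from_world" (4x4, takes a point from world to camera coordinates). Camera axes: x right, y down, z forward; pixel columns grow to the right and rows downward; lengths in m; the calibration is good to about 2 mm. A picture is of the moment at which its call begins. get_calibration takes no time and is no camera call.
- manip.hand_in(): hands the job in; it is judged then, once.
The state is a dict: "t": time; "joints": joint angles; "joint_vel": joint speeds; "joint_torque": joint torques, N m; "ee_pos": TCP position; "tcp_rot": TCP orientation; "contact_force": force on the tool from outside, world axes, zero at the start; "torque": the same for the moment, N m; "gripper_width": opening from 0.0 (shut) to 1.0 (fully open); "grasp_force": force on a finger pad.
Only numpy, scipy, OpenCV 4.12 (cv2) and the standard library are available. Lean on these libraries where they do the work, as an engineer would, in place of code of your own. Each camera call takes 0.05 s, during which the arm holds its last target. There are 200 camera calls.

TASK

Get a drop test ready: first stack the two loose steel plates squarely, one flush on the other, and let go of them. Then take the tongs from their rest, close their jaws on the chrome ball in the brass cup, and hold it, touched by nothing but the tongs, over the middle of the pile with the ball about 10 cm above the table. Leave the other things where they are; finish while still holding the ball there in the squeezed tongs.

Things in the scene. Friction and masses are not known exactly. Their poses are not given: they have to be found in the camera images.
- plate_a_mid (a point): centre (half-way up) of one of two equal loose plain steel plates, 60 (its x) x 40 (its y) x 10 mm, 190 g, lying flat on the table; z up. The one nearer the robot, on its right
- plate_b_mid (a point): centre of the other steel plate, the same size and axes, lying elsewhere on the table
- tongs: loose plain steel sprung tongs, 200 mm long, 130 g, lying on edge on the wooden rest; origin at their underside below tongs_grip. x points to the jaws, z up; they open and close along y, evenly about the centre line. Each arm is a straight strip 24 mm high (z) and 4 mm thick, hinged at the tail, 85 mm behind the origin
- tongs_grip (a point): the place to grip the tongs: midway between the arms, half-way up, axes as the tongs. Outer faces of the arms here: 54 mm apart open (as they lie), 40 mm and parallel when closed on the ball, about 31 mm shut empty. Squeezed by only 3 to 5 mm here, the tongs can be carried with the jaws still open
- tongs_l (a joint): how far each arm of the tongs is swung in, rad; both swing alike. 0: open, as they lie; 0.08: closed on the ball; 0.13: shut empty. A spring opens them: it pushes on each arm at tongs_grip with 7.5 N at 0 and 11 N at 0.08
- tongs_jaw (a point): the middle between the two jaws of the tongs, 95 mm ahead of tongs_grip on the same axes: the ball's centre belongs here. Each jaw is 40 mm long (20 mm either way along x), 24 mm high, lined inside with a shallow lengthwise V that centres the ball in height; open, the gap between the V lips is about 50 mm here
- ball_center (a point): centre of the loose chrome pinball, 27 mm in diameter, 80 g, sitting loosely in the mouth of the brass cup
- cup_rim (a point): centre of the mouth of the fixed brass saucer cup, 38 mm above the table: a pillar 12 mm thick, its mouth 18 mm across outside, on a foot 56 mm across and 8 mm high. The ball's centre rests 12 mm above this point
- rest: fixed wooden tongs rest: a 4 mm base with two 20 mm high cross bars, each 14 x 100 mm, at 55 mm before and behind its origin (underside centre); the tongs lie across both bars, the place to grip half-way between the bars, with its centre 32 mm above the table
- gate_frame: bystander, fixed: aluminium test frame 130 mm wide and 70 mm high with a swinging steel one-way gate, beyond the tongs; origin at its underside
- post_cap: bystander: loose red translucent post cap, 26 mm across, 22 mm high; origin at its underside
- spinner: bystander: loose orange plastic spinner on its foot, 30 x 52 mm, 38 mm high; origin at its underside
- bobbin: bystander: loose copper coil, 42 mm across, 45 mm high; origin at its underside
- flipper: bystander: loose white flipper bat, about 85 mm long, 30 mm high; origin at its underside
- rubber_ring: bystander: loose flat round rubber bumper ring, 44 mm across, 7 mm high; origin at its underside
- nut: bystander: loose round steel nut, 28 mm across, 10 mm high; origin at its underside
Things that resemble listed ones, but are neither listed nor needed, are in the scene too. Of the things that look like the tongs, the largest one is meant.

How it is judged:
By the outcome, as a careful person would: the job done as asked, in the order asked, and still so for the second after the job is handed in, while the arm keeps its last pose, push and grip.
It also fails if it takes over 54 s, if anything falls off the work surface, if the arm or the gripper's body presses on something with over 40 N, if the wrist force passes 120 N, or if a joint passes its speed limit or range.

## Working session

There is one attempt and no reset: what is moved stays moved. The work goes in short steps, Python scripts to look and compute and a shell command to move; the robot and the scene stay as the last step left them, time stands still between calls to the robot, and variables do not carry over. Pictures are saved under pics/ and viewed, at most 13 in all, crops included, and the job is handed in when it is done.

```bash
mkdir -p pics; cat > h.py <<'E'
import numpy as np, cv2
from cell import sense, imaging, manip
def grab(n):
    p,d=imaging.camera(n); np.savez('%s.npz'%n,p=p,d=d); return p,d
def load(n):
    z=np.load('%s.npz'%n); return z['p'],z['d']
def ray(n,u,v):
    c=imaging.get_calibration(n); x=(u-c['cx'])/c['fx']; y=(v-c['cy'])/c['fy']
    a,b=x,y
    for _ in range(20):
        s=1+c['k1']*(a*a+b*b); a,b=x/s,y/s
    return np.array([a,b,1.]),np.linalg.inv(c['camera_from_world'])
def at_z(n,u,v,z):
    r,T=ray(n,u,v); d=T[:3,:3]@r; o=T[:3,3]; return o+d*(z-o[2])/d[2]
def at_depth(n,u,v,D):
    r,T=ray(n,u,v); return T[:3,:3]@(r*D)+T[:3,3]
def proj(n,P):
    c=imaging.get_calibration(n); q=c['camera_from_world']@np.append(P,1); a,b=q[:2]/q[2]; s=1+c['k1']*(a*a+b*b)
    return np.array([c['fx']*a*s+c['cx'],c['fy']*b*s+c['cy']])
def two(p,q):
    A=np.zeros((3,3));B=np.zeros(3)
    for n,(u,v) in (('top',p),('scene',q)):
        r,T=ray(n,u,v); d=T[:3,:3]@r; d/=np.linalg.norm(d); M=np.eye(3)-np.outer(d,d); A+=M; B+=M@T[:3,3]
    return np.linalg.solve(A,B)
def crop(n,x0,y0,x1,y1,f,name):
    p,_=load(n); c=cv2.resize(p[y0:y1,x0:x1],None,fx=f,fy=f,interpolation=cv2.INTER_CUBIC)
    cv2.imwrite('pics/'+name,c[:,:,::-1])
E
python3 - <<'E'
from h import *
np.set_printoptions(precision=4,suppress=True)
for n in ('top','scene'):
    grab(n); crop(n,0,0,640,480,1.25,n+'0.png'); c=imaging.get_calibration(n); print(n,c)
print(sense())
E
```

```text
top {'fx': 496.88696457299875, 'fy': 496.88696457299875, 'cx': 321.30337570800225, 'cy': 242.06200218415327, 'k1': -0.04708801271420087, 'camera_from_world': array([[-0.0124, -0.9999,  0.0008, -0.011 ],
       [-0.9907,  0.0121, -0.1358,  0.4897],
       [ 0.1358, -0.0025, -0.9907,  1.17  ],
       [ 0.    ,  0.    ,  0.    ,  1.    ]])}
scene {'fx': 620.1396708697441, 'fy': 620.1396708697441, 'cx': 319.6515053171879, 'cy': 239.49745208969014, 'k1': 0.024257554068404328, 'camera_from_world': array([[-0.2067,  0.9784, -0.0087,  0.1238],
       [ 0.6776,  0.1367, -0.7226, -0.2842],
       [-0.7058, -0.1552, -0.6912,  1.6814],
       [ 0.    ,  0.    ,  0.    ,  1.    ]])}
{'t': 0.1, 'joints': array([ 1.2748,  0.6899, -0.1946,  1.5662,  0.1573,  0.9025, -0.2151]), 'joint_vel': array([ 0.0005, -0.0018, -0.0019, -0.0024,  0.0005,  0.0002, -0.0003]), 'joint_torque': array([ -0.0031, -52.85  ,  -1.2715, -15.3839,  -0.0525,   0.0019,
         0.0001]), 'ee_pos': array([ 0.2022, -0.5908,  0.255 ]), 'tcp_rot': array([-0.0008,  0.9864,  0.1642, -0.0002]), 'contact_force': array([-0.2316,  0.861 ,  0.0941]), 'torque': array([ 0.0004, -0.0166, -0.0054]), 'grasp_force': 0.0, 'gripper_width': 0.9992299382583202}
```

View pics/top0.png

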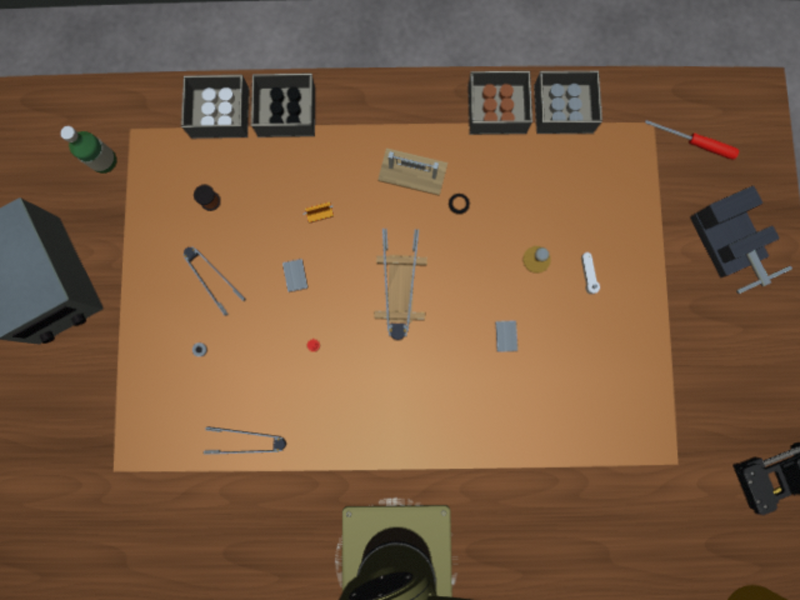

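View pics/scene0.png

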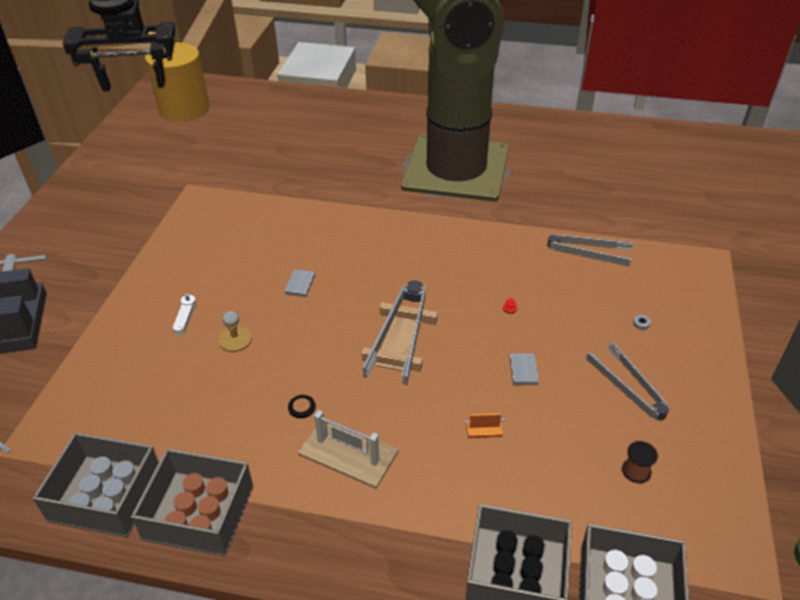

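Candidates for the tongs (top picture, 800x600): on the rest (400,285), at left (212,280) and at bottom left (245,440). The ones on the rest are largest, and they lie on the wooden rest. The plates are at (507,337) (right, nearer: A) and (295,275) (B). The ball on the cup is at (542,255). I'll check these in a close crop.

```bash
python3 - <<'E'
from h import *
p,_=load('top'); s,_=load('scene')
def c(i,x,y,w,h,f): return cv2.resize(i[y:y+h,x:x+w],(w*f,h*f),interpolation=cv2.INTER_CUBIC)
def put(M,a,x,y): M[y:y+a.shape[0],x:x+a.shape[1]]=a
M=np.zeros((600,800,3),np.uint8)
put(M,c(p,290,180,66,100,4),0,0)       # tongs 264x400
put(M,c(p,385,245,40,50,5),270,0)      # A 200x250
put(M,c(p,215,195,40,50,5),475,0)      # B
put(M,c(p,410,190,45,32,5),270,255)    # ball top 225x160
put(M,c(s,170,240,36,44,5),500,255)    # ball scene 180x220
put(M,c(s,284,218,70,90,2),0,405)
put(M,c(s,224,210,34,30,5),270,420)
put(M,c(s,400,275,36,38,5),500,480-0) if 0 else None
cv2.imwrite('pics/m1.png',M[:,:,::-1])
for n,boxes in (('top',{'A':(385,245,40,50),'B':(215,195,40,50)}),('scene',{'A':(220,205,40,40),'B':(400,272,40,45)})):
    im,d=load(n)
    for k,(x,y,w,h) in boxes.items():
        r=im[y:y+h,x:x+w].astype(int); m=((r[:,:,2]-r[:,:,0])>-15).astype(np.uint8)
        nn,l,st,ce=cv2.connectedComponentsWithStats(m); i=1+np.argmax(st[1:,4]); 
        ys,xs=np.nonzero(l==i); P=np.array([at_z(n,a+x,b+y,0.010)[:2] for a,b in zip(xs,ys)],np.float32)
        print(n,k,st[i],ce[i]+[x,y],'z',np.median([at_depth(n,a+x,b+y,d[b+y,a+x])[2] for a,b in zip(xs,ys)]),cv2.minAreaRect(P*1000), P.mean(0))
E
```

```text
top A [ 12  12  17  24 380] [404.87368421 268.55526316] z 0.009264089519535057 ((424.8253173828125, -221.64830017089844), (39.37288284301758, 56.62202072143555), 89.22517395019531) [ 0.42463166 -0.22145596]
top B [ 11  13  20  25 367] [235.66757493 220.08174387] z 0.009237467090619678 ((550.756103515625, 195.2792205810547), (58.91546630859375, 38.96419906616211), 11.240666389465332) [0.5506048  0.19528705]
scene A [  8  11  24  21 340] [239.50294118 225.84117647] z 0.009877833568570082 ((428.5235900878906, -221.51712036132812), (64.0374526977539, 40.441898345947266), 0.9316616058349609) [ 0.42894787 -0.22142579]Traceback (most recent call last):
  File "<stdin>", line 21, in <module>
  File "h.py", line 16, in at_depth
    r,T=ray(n,u,v); return T[:3,:3]@(r*D)+T[:3,3]
        ~~~^^^^^^^
  File "h.py", line 8, in ray
    c=imaging.get_calibration(n); x=(u-c['cx'])/c['fx']; y=(v-c['cy'])/c['fy']
ValueError: time passes only in moves, steps and waits
```

View pics/m1.png

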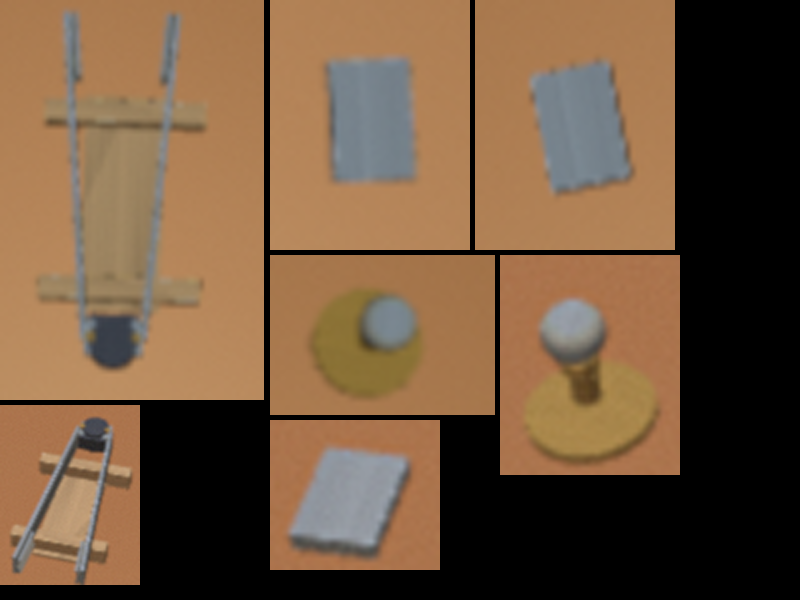

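The crops confirm it. The tongs lie over both bars with their tips at top px (307,183) and (333,183) and the hinge at (318,265). The ball is at top (433.6,203.4) and scene (184.6,255.2). Both plates are plain.

```bash
sed -i 's/^def grab/import pickle,os\ndef cal(n,_c={}):\n    if n not in _c: _c[n]=imaging.get_calibration(n)\n    return _c[n]\ndef grab/; s/c=imaging.get_calibration(n); x/c=cal(n); x/; s/c=imaging.get_calibration(n); q/c=cal(n); q/' h.py
python3 - <<'E'
from h import *
np.set_printoptions(precision=4,suppress=True)
f=lambda x,y,X,Y,ox,oy,k:((x-X+.5)/k-.5+ox,(y-Y+.5)/k-.5+oy)
im,d=load('scene'); x,y,w,h=400,272,40,45
r=im[y:y+h,x:x+w].astype(int); m=((r[:,:,2]-r[:,:,0])>-15).astype(np.uint8)
nn,l,st,ce=cv2.connectedComponentsWithStats(m); i=1+np.argmax(st[1:,4]); ys,xs=np.nonzero(l==i)
P=np.array([at_z('scene',a+x,b+y,0.010)[:2] for a,b in zip(xs,ys)],np.float32); print('B scene',cv2.minAreaRect(P*1000),np.median([at_depth('scene',a+x,b+y,d[b+y,a+x])[2] for a,b in zip(xs,ys)]))
bt=f(388,322,270,255,410,190,5); bs=f(573,331,500,255,170,240,5)
b=two(bt,bs); print('ball',b,'reproj',proj('top',b),bt,proj('scene',b),bs, 'top@.05',at_z('top',*bt,.05))
cf=f(367,343,270,255,410,190,5); print('foot',at_z('top',*cf,.008), 'scene',at_z('scene',*f(591,411,500,255,170,240,5),.008))
# tongs strips in top: grey mask with depth heights
im,d=load('top'); 
r=im.astype(int); m=((r[:,:,2]-r[:,:,0])>-12)
L=[];R=[]
for v in range(184,262,2):
    row=[u for u in range(296,345) if m[v,u]]
    if not row: continue
    g=[at_z('top',u,v,.044) for u in row]; zs=[at_depth('top',u,v,d[v,u])[2] for u in row]
    a=np.array([q for q in g])[:,1]; mid=(a.max()+a.min())/2
    l_,r_=a[a>mid],a[a<=mid]
    if v%8==0: print(v,g[0][0].round(4),l_.mean().round(4),r_.mean().round(4),'mid',((l_.mean()+r_.mean())/2).round(4),'sep',(l_.mean()-r_.mean()).round(4),'z',np.round(np.median(zs),4),len(row))
for nm,(a,c_) in {'tipL':(70,12),'tipR':(173,12),'hinge':(112,342)}.items(): print(nm,at_z('top',*f(a,c_,0,0,290,180,4),.044))
E
```

```text
B scene ((554.0723876953125, 194.92877197265625), (61.5815315246582, 39.1475715637207), 11.35079288482666) 0.009711971704630784
ball [ 0.5793 -0.2891  0.0513] reproj [433.3559 202.9527] (433.2, 203.0) [184.3889 254.8295] (184.2, 254.8) top@.05 [ 0.5794 -0.2891  0.05  ]
foot [ 0.5779 -0.2878  0.008 ] scene [ 0.5833 -0.2873  0.008 ]
184 0.6316 0.0162 -0.0473 mid -0.0156 sep 0.0635 z 0.0424 6
192 0.6116 0.0139 -0.0446 mid -0.0153 sep 0.0584 z 0.0399 6
200 0.5917 0.0165 -0.0443 mid -0.0139 sep 0.0607 z 0.0447 2
208 0.5719 0.0154 -0.0427 mid -0.0136 sep 0.0582 z 0.0442 4
216 0.5521 0.0144 -0.04 mid -0.0128 sep 0.0544 z 0.0449 3
224 0.5325 0.0146 -0.0385 mid -0.012 sep 0.0531 z 0.0462 2
232 0.5129 0.0123 -0.0358 mid -0.0117 sep 0.0481 z 0.0436 2
240 0.4935 0.0125 -0.0331 mid -0.0103 sep 0.0456 z 0.0431 2
248 0.4741 0.0115 -0.0305 mid -0.0095 sep 0.0419 z 0.0425 3
256 0.4548 0.0105 -0.0278 mid -0.0087 sep 0.0383 z 0.6337 2
tipL [0.635  0.0158 0.044 ]
tipR [ 0.6343 -0.0471  0.044 ]
hinge [ 0.4327 -0.0075  0.044 ]
```

```bash
cat > go.py <<'E'
import sys
from h import *
from scipy.spatial.transform import Rotation as R
def pose():
    s=sense(); q=s['tcp_rot']; M=R.from_quat([q[1],q[2],q[3],q[0]]).as_matrix()
    return s,M,np.degrees(np.arctan2(M[1,0],M[0,0]))
if __name__=='__main__':
    x,y,z,psi=map(float,sys.argv[1:]); s,M,p=pose()
    d=M.T@(np.array([x,y,z])-s['ee_pos']); print('t',s['t'],'pos',s['ee_pos'].round(4),'psi',p.round(2),'tilt',M[2].round(4),'tool d',d.round(4),'spin',np.radians(-((psi-p+180)%360-180)).round(4),'F',s['contact_force'].round(1),'w',round(s['gripper_width']*88.1,1),'g',s['grasp_force'],'j7',s['joints'][6].round(2))
E
A='{"dx":0.0244,"dy":-0.0263}'
python3 -m creep '[{"dx":0.0244,"dy":-0.0263},{"dx":0.0244,"dy":-0.0263},{"dx":0.0244,"dy":-0.0263},{"dx":0.0244,"dy":-0.0263},{"dx":0.0244,"dy":-0.0263},{"dx":0.0244,"dy":-0.0263},{"dx":0.0244,"dy":-0.0263},{"dx":0.0244,"dy":-0.0263},{"dx":0.0244,"dy":-0.0263},{"dx":0.0244,"dy":-0.0263},{"dx":0.0244,"dy":-0.0263},{"dx":0.0244,"dy":-0.0263}]'
python3 go.py .5515 .1953 .12 101.3
```

```text
t 0.1 pos [ 0.2022 -0.5908  0.255 ] psi 18.9 tilt [-1.0e-04 -1.6e-03 -1.0e+00] tool d [ 0.5851 -0.6304  0.136 ] spin -1.4381 F [-0.2  0.9  0.1] w 88.0 g 0.0 j7 -0.22invalid input at $[0]: expected keys dx, dy, dz, spin, fingers
```

```bash

python3 -m creep '[{"dx":0.0244,"dy":-0.0263,"dz":0,"spin":0,"fingers":0.088},{"dx":0.0244,"dy":-0.0263,"dz":0,"spin":0,"fingers":0.088},{"dx":0.0244,"dy":-0.0263,"dz":0,"spin":0,"fingers":0.088},{"dx":0.0244,"dy":-0.0263,"dz":0,"spin":0,"fingers":0.088},{"dx":0.0244,"dy":-0.0263,"dz":0,"spin":0,"fingers":0.088},{"dx":0.0244,"dy":-0.0263,"dz":0,"spin":0,"fingers":0.088},{"dx":0.0244,"dy":-0.0263,"dz":0,"spin":0,"fingers":0.088},{"dx":0.0244,"dy":-0.0263,"dz":0,"spin":0,"fingers":0.088},{"dx":0.0244,"dy":-0.0263,"dz":0,"spin":0,"fingers":0.088},{"dx":0.0244,"dy":-0.0263,"dz":0,"spin":0,"fingers":0.088},{"dx":0.0244,"dy":-0.0263,"dz":0,"spin":0,"fingers":0.088},{"dx":0.0244,"dy":-0.0263,"dz":0,"spin":0,"fingers":0.088}]' 20
python3 go.py .5515 .1953 .12 101.3
```

```text
t: 1.1
ee_pos: [0.3774, -0.1962, 0.2556]
tcp_rot: [-0.0, 0.986, 0.164, -0.0]
contact_force: [0.4, -0.2, -0.3]
gripper_width: 0.995
grasp_force: 0.0
t 1.1 pos [ 0.3774 -0.1962  0.2556] psi 18.88 tilt [-3.e-04 -2.e-04 -1.e+00] tool d [ 0.2915 -0.3141  0.1356] spin -1.4384 F [ 0.4 -0.2 -0.3] w 87.6 g 0.0 j7 -1.01
```

```bash

python3 -m creep '[{"dx":0.0243,"dy":-0.0262,"dz":0.011,"spin":0,"fingers":0.088},{"dx":0.0243,"dy":-0.0262,"dz":0.011,"spin":0,"fingers":0.088},{"dx":0.0243,"dy":-0.0262,"dz":0.011,"spin":0,"fingers":0.088},{"dx":0.0243,"dy":-0.0262,"dz":0.011,"spin":0,"fingers":0.088},{"dx":0.0243,"dy":-0.0262,"dz":0.011,"spin":0,"fingers":0.088},{"dx":0.0243,"dy":-0.0262,"dz":0.011,"spin":0,"fingers":0.088},{"dx":0.0243,"dy":-0.0262,"dz":0.011,"spin":0,"fingers":0.088},{"dx":0.0243,"dy":-0.0262,"dz":0.011,"spin":0,"fingers":0.088},{"dx":0.0243,"dy":-0.0262,"dz":0.011,"spin":0,"fingers":0.088},{"dx":0.0243,"dy":-0.0262,"dz":0.011,"spin":0,"fingers":0.088},{"dx":0.0243,"dy":-0.0262,"dz":0.011,"spin":0,"fingers":0.088},{"dx":0.0243,"dy":-0.0262,"dz":0.011,"spin":0,"fingers":0.088}]' >/dev/null
python3 -m creep '[{"dx":0,"dy":0,"dz":0,"spin":-0.12,"fingers":0.088},{"dx":0,"dy":0,"dz":0,"spin":-0.12,"fingers":0.088},{"dx":0,"dy":0,"dz":0,"spin":-0.12,"fingers":0.088},{"dx":0,"dy":0,"dz":0,"spin":-0.12,"fingers":0.088},{"dx":0,"dy":0,"dz":0,"spin":-0.12,"fingers":0.088},{"dx":0,"dy":0,"dz":0,"spin":-0.12,"fingers":0.088},{"dx":0,"dy":0,"dz":0,"spin":-0.12,"fingers":0.088},{"dx":0,"dy":0,"dz":0,"spin":-0.12,"fingers":0.088},{"dx":0,"dy":0,"dz":0,"spin":-0.12,"fingers":0.088},{"dx":0,"dy":0,"dz":0,"spin":-0.12,"fingers":0.088},{"dx":0,"dy":0,"dz":0,"spin":-0.12,"fingers":0.088},{"dx":0,"dy":0,"dz":0,"spin":-0.12,"fingers":0.088}]' >/dev/null
python3 go.py .5515 .1953 .02 101.3
```

```text
t 3.1 pos [0.5511 0.1937 0.1234] psi 101.74 tilt [-3.e-04 -6.e-04 -1.e+00] tool d [0.0015 0.0007 0.1034] spin 0.0076 F [-1.6  0.   0.9] w 88.1 g 0.0 j7 -0.71
```

Descend and grip B across its 60 mm length.

```bash

python3 -m creep '[{"dx":0.0015,"dy":0.0007,"dz":0.025,"spin":0.007,"fingers":0.088},{"dx":0,"dy":0,"dz":0.025,"spin":0,"fingers":0.088},{"dx":0,"dy":0,"dz":0.025,"spin":0,"fingers":0.088},{"dx":0,"dy":0,"dz":0.02,"spin":0,"fingers":0.088},{"dx":0,"dy":0,"dz":0.008,"spin":0,"fingers":0.088},{"dx":0,"dy":0,"dz":0,"spin":0,"fingers":0.088},{"dx":0,"dy":0,"dz":0,"spin":0,"fingers":0.04},{"dx":0,"dy":0,"dz":0,"spin":0,"fingers":0.04},{"dx":0,"dy":0,"dz":0,"spin":0,"fingers":0.04},{"dx":0,"dy":0,"dz":0,"spin":0,"fingers":0.04},{"dx":0,"dy":0,"dz":0,"spin":0,"fingers":0.04},{"dx":0,"dy":0,"dz":0,"spin":0,"fingers":0.04}]' 25
python3 go.py .5515 .1953 .02 101.3
```

```text
t: 4.1
ee_pos: [0.5521, 0.1957, 0.0213]
tcp_rot: [0.0, 0.636, 0.772, 0.0]
contact_force: [-0.2, -1.1, 4.0]
gripper_width: 0.675
grasp_force: 25.0
t 4.1 pos [0.5521 0.1957 0.0213] psi 100.99 tilt [ 1.e-04  1.e-03 -1.e+00] tool d [-0.0002 -0.0007  0.0013] spin -0.0054 F [-0.2 -1.1  4. ] w 59.4 g 24.999271631240845 j7 -0.81
```

```bash

python3 -m creep '[{"dx":0,"dy":0,"dz":-0.03,"spin":0,"fingers":0.04},{"dx":0,"dy":0,"dz":-0.03,"spin":0,"fingers":0.04},{"dx":0,"dy":0,"dz":-0.03,"spin":0,"fingers":0.04},{"dx":0,"dy":0,"dz":0,"spin":0,"fingers":0.04}]' 
python3 -m creep '[{"dx":-0.0321,"dy":-0.017,"dz":0,"spin":0,"fingers":0.04},{"dx":-0.0321,"dy":-0.017,"dz":0,"spin":0,"fingers":0.04},{"dx":-0.0321,"dy":-0.017,"dz":0,"spin":0,"fingers":0.04},{"dx":-0.0321,"dy":-0.017,"dz":0,"spin":0,"fingers":0.04},{"dx":-0.0321,"dy":-0.017,"dz":0,"spin":0,"fingers":0.04},{"dx":-0.0321,"dy":-0.017,"dz":0,"spin":0,"fingers":0.04},{"dx":-0.0321,"dy":-0.017,"dz":0,"spin":0,"fingers":0.04},{"dx":-0.0321,"dy":-0.017,"dz":0,"spin":0,"fingers":0.04},{"dx":-0.0321,"dy":-0.017,"dz":0,"spin":0,"fingers":0.04},{"dx":-0.0321,"dy":-0.017,"dz":0,"spin":0,"fingers":0.04},{"dx":-0.0321,"dy":-0.017,"dz":0,"spin":0,"fingers":0.04},{"dx":-0.0321,"dy":-0.017,"dz":0,"spin":0,"fingers":0.04}]'
python3 -m creep '[{"dx":0,"dy":0,"dz":0,"spin":0.1,"fingers":0.04},{"dx":0,"dy":0,"dz":0,"spin":0.092,"fingers":0.04},{"dx":0,"dy":0,"dz":0,"spin":0,"fingers":0.04},{"dx":0,"dy":0,"dz":0,"spin":0,"fingers":0.04}]' >/dev/null
python3 go.py .426 -.2215 .0325 90
```

```text
t: 4.43
ee_pos: [0.5544, 0.1971, 0.1156]
tcp_rot: [0.002, 0.636, 0.771, 0.004]
contact_force: [1.0, 0.9, -1.7]
gripper_width: 0.679
grasp_force: 25.0
t: 5.43
ee_pos: [0.4238, -0.2229, 0.1102]
tcp_rot: [-0.0, 0.636, 0.772, -0.0]
contact_force: [1.1, -0.5, -1.5]
gripper_width: 0.672
grasp_force: 25.0
t 5.7667 pos [ 0.4248 -0.2212  0.1104] psi 90.16 tilt [ 3.e-04 -5.e-04 -1.e+00] tool d [-0.0003  0.0013  0.0779] spin 0.0028 F [ 1.5 -0.5 -1.9] w 59.4 g 24.998508095741272 j7 -0.34
```

```bash

python3 -m creep '[{"dx":-0.0003,"dy":0.001,"dz":0.03,"spin":0.003,"fingers":0.04},{"dx":0,"dy":0,"dz":0.03,"spin":0,"fingers":0.04},{"dx":0,"dy":0,"dz":0.014,"spin":0,"fingers":0.04},{"dx":0,"dy":0,"dz":0.0025,"spin":0,"fingers":0.04},{"dx":0,"dy":0,"dz":0.001,"spin":0,"fingers":0.04},{"dx":0,"dy":0,"dz":0.001,"spin":0,"fingers":0.04},{"dx":0,"dy":0,"dz":0,"spin":0,"fingers":0.04}]'
python3 go.py .426 -.2215 .0313 90
```

```text
t: 6.35
ee_pos: [0.4265, -0.2217, 0.033]
tcp_rot: [0.001, 0.708, 0.706, 0.0]
contact_force: [-0.4, -0.6, -1.3]
gripper_width: 0.679
grasp_force: 25.0
t 6.35 pos [ 0.4265 -0.2217  0.033 ] psi 89.88 tilt [-2.0e-04  1.4e-03 -1.0e+00] tool d [ 0.0002 -0.0005  0.0017] spin -0.0021 F [-0.4 -0.6 -1.3] w 59.8 g 24.99814599752426 j7 -0.46
```

```bash

python3 -m creep '[{"dx":0,"dy":0,"dz":0.001,"spin":0,"fingers":0.04},{"dx":0,"dy":0,"dz":0.001,"spin":0,"fingers":0.04},{"dx":0,"dy":0,"dz":0,"spin":0,"fingers":0.04}]'
python3 -m creep '[{"dx":0,"dy":0,"dz":0,"spin":0,"fingers":0.07},{"dx":0,"dy":0,"dz":0,"spin":0,"fingers":0.07},{"dx":0,"dy":0,"dz":0,"spin":0,"fingers":0.07},{"dx":0,"dy":0,"dz":0.005,"spin":0,"fingers":0.07},{"dx":0,"dy":0,"dz":0.005,"spin":0,"fingers":0.07},{"dx":0,"dy":0,"dz":0,"spin":0,"fingers":0.05},{"dx":0,"dy":0,"dz":0,"spin":0,"fingers":0.05},{"dx":0,"dy":0,"dz":0,"spin":0,"fingers":0.05},{"dx":0,"dy":0,"dz":0,"spin":0,"fingers":0.05},{"dx":0,"dy":0,"dz":0,"spin":0,"fingers":0.05}]' 15
python3 go.py .426 -.2215 .021 90
```

```text
t: 6.6
ee_pos: [0.4264, -0.2221, 0.0312]
tcp_rot: [0.001, 0.708, 0.706, 0.0]
contact_force: [0.3, 0.2, 4.5]
gripper_width: 0.676
grasp_force: 25.0
t: 7.43
ee_pos: [0.4259, -0.2217, 0.0201]
tcp_rot: [-0.0, 0.708, 0.706, -0.0]
contact_force: [-0.3, 0.2, -4.3]
gripper_width: 0.68
grasp_force: 15.0
t 7.4333 pos [ 0.4259 -0.2217  0.0201] psi 89.83 tilt [ 2.e-04 -2.e-04 -1.e+00] tool d [ 0.0002  0.0001 -0.0009] spin -0.003 F [-0.3  0.2 -4.3] w 59.9 g 14.969484899193048 j7 -0.48
```

```bash

python3 -m creep '[{"dx":0,"dy":0,"dz":0,"spin":0,"fingers":0.088},{"dx":0,"dy":0,"dz":0,"spin":0,"fingers":0.088},{"dx":0,"dy":0,"dz":0,"spin":0,"fingers":0.088},{"dx":0,"dy":0,"dz":0,"spin":0,"fingers":0.088},{"dx":0,"dy":0,"dz":-0.02,"spin":0,"fingers":0.088},{"dx":0,"dy":0,"dz":-0.02,"spin":0,"fingers":0.088},{"dx":0,"dy":0,"dz":0,"spin":-0.12,"fingers":0.088}]' >/dev/null
python3 -m creep '[{"dx":0,"dy":0,"dz":0,"spin":-0.121,"fingers":0.088},{"dx":0,"dy":0,"dz":0,"spin":-0.121,"fingers":0.088},{"dx":0,"dy":0,"dz":0,"spin":-0.121,"fingers":0.088},{"dx":0,"dy":0,"dz":0,"spin":-0.121,"fingers":0.088},{"dx":0,"dy":0,"dz":0,"spin":-0.121,"fingers":0.088},{"dx":0,"dy":0,"dz":0,"spin":-0.121,"fingers":0.088},{"dx":0,"dy":0,"dz":0,"spin":-0.121,"fingers":0.088},{"dx":0,"dy":0,"dz":0,"spin":-0.121,"fingers":0.088},{"dx":0,"dy":0,"dz":0,"spin":-0.121,"fingers":0.088},{"dx":0,"dy":0,"dz":0,"spin":-0.121,"fingers":0.088},{"dx":0,"dy":0,"dz":0,"spin":-0.121,"fingers":0.088},{"dx":0,"dy":0,"dz":0,"spin":-0.12,"fingers":0.088}]' >/dev/null
python3 -m creep '[{"dx":0,"dy":0,"dz":0,"spin":0,"fingers":0.088}]' >/dev/null
python3 go.py .4259 -.2217 .021 179.83
```

```text
t 9.1 pos [ 0.4257 -0.222   0.0602] psi 179.97 tilt [ 0.e+00  1.e-04 -1.e+00] tool d [-0.0002  0.0003  0.0392] spin 0.0025 F [0.2 0.3 0.7] w 88.1 g 0.0 j7 0.76
```

```bash

python3 -m creep '[{"dx":0,"dy":0,"dz":0.02,"spin":0.002,"fingers":0.07},{"dx":0,"dy":0,"dz":0.019,"spin":0,"fingers":0.06},{"dx":0,"dy":0,"dz":0,"spin":0,"fingers":0.06},{"dx":0,"dy":0,"dz":0,"spin":0,"fingers":0.03},{"dx":0,"dy":0,"dz":0,"spin":0,"fingers":0.03},{"dx":0,"dy":0,"dz":0,"spin":0,"fingers":0.03},{"dx":0,"dy":0,"dz":0,"spin":0,"fingers":0.03},{"dx":0,"dy":0,"dz":0,"spin":0,"fingers":0.03},{"dx":0,"dy":0,"dz":0,"spin":0,"fingers":0.03},{"dx":0,"dy":0,"dz":0,"spin":0,"fingers":0.03},{"dx":0,"dy":0,"dz":0,"spin":0,"fingers":0.03},{"dx":0,"dy":0,"dz":0,"spin":0,"fingers":0.03}]' 15
python3 go.py .4259 -.2217 .021 179.83
python3 -m creep '[{"dx":0,"dy":0,"dz":0,"spin":0,"fingers":0.06},{"dx":0,"dy":0,"dz":0,"spin":0,"fingers":0.06},{"dx":0,"dy":0,"dz":0,"spin":0,"fingers":0.06},{"dx":0,"dy":0,"dz":-0.02,"spin":0,"fingers":0.088},{"dx":0,"dy":0,"dz":-0.03,"spin":0,"fingers":0.088},{"dx":0,"dy":0,"dz":-0.03,"spin":0,"fingers":0.088}]'
python3 go.py .520 -.0115 .1 177.7
```

```text
t: 10.1
ee_pos: [0.4264, -0.2218, 0.022]
tcp_rot: [0.001, 0.002, 1.0, -0.0]
contact_force: [-0.3, 0.2, 6.7]
gripper_width: 0.453
grasp_force: 15.0
t 10.1 pos [ 0.4264 -0.2218  0.022 ] psi 179.72 tilt [-1.3e-03 -5.0e-04 -1.0e+00] tool d [0.0005 0.0001 0.001 ] spin -0.0019 F [-0.3  0.2  6.7] w 39.9 g 14.983017817139626 j7 0.62
t: 10.6
ee_pos: [0.4251, -0.2212, 0.1015]
tcp_rot: [-0.001, 0.002, 1.0, 0.001]
contact_force: [0.2, -0.4, -0.1]
gripper_width: 0.881
grasp_force: 0.0
t 10.6 pos [ 0.4251 -0.2212  0.1015] psi 179.76 tilt [ 0.0026  0.0013 -1.    ] tool d [-0.094   0.2101  0.0015] spin 0.036 F [ 0.2 -0.4 -0.1] w 77.6 g 0.0 j7 0.9
```

```bash

python3 -m creep '[{"dx":-0.0118,"dy":0.0263,"dz":0,"spin":0.036,"fingers":0.088},{"dx":-0.0118,"dy":0.0263,"dz":0,"spin":0,"fingers":0.088},{"dx":-0.0118,"dy":0.0263,"dz":0,"spin":0,"fingers":0.088},{"dx":-0.0118,"dy":0.0263,"dz":0,"spin":0,"fingers":0.088},{"dx":-0.0118,"dy":0.0263,"dz":0,"spin":0,"fingers":0.088},{"dx":-0.0118,"dy":0.0263,"dz":0,"spin":0,"fingers":0.088},{"dx":-0.0118,"dy":0.0263,"dz":0,"spin":0,"fingers":0.088},{"dx":-0.0118,"dy":0.0263,"dz":0,"spin":0,"fingers":0.088},{"dx":0,"dy":0,"dz":0,"spin":0,"fingers":0.088}]' >/dev/null
python3 - <<'E'
from h import *
p,d=grab('top'); s,e=grab('scene')
c=lambda i,x,y,w,h,f: cv2.resize(i[y:y+h,x:x+w],(w*f,h*f),interpolation=cv2.INTER_CUBIC)
M=np.zeros((600,800,3),np.uint8)
M[:300,:240]=c(p,385,245,40,50,6); M[:240,250:490]=c(s,220,205,40,40,6); M[300:600,:400]=c(p,250,170,200,150,2); M[300:600,400:800]=c(s,180,160,200,150,2)
cv2.imwrite('pics/m2.png',M[:,:,::-1])
E
python3 go.py .520 -.0115 .03 177.7
```

```text
t 11.45 pos [ 0.528  -0.0138  0.1011] psi 177.79 tilt [ 1.e-04  2.e-04 -1.e+00] tool d [0.0081 0.002  0.0711] spin 0.0016 F [ 0.5 -0.9 -0.5] w 88.2 g 0.0 j7 0.56
```

View pics/m2.png

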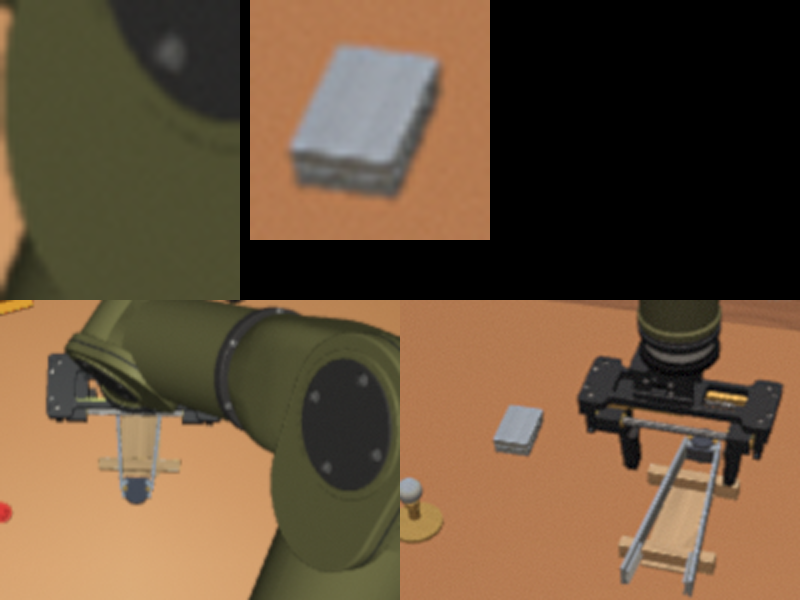

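The pile is flush (scene crop around (365,120)) and the tongs are still on the rest under the open fingers. Next: descend and squeeze lightly.

```bash

python3 -m creep '[{"dx":0.008,"dy":0.002,"dz":0.02,"spin":0.0015,"fingers":0.088},{"dx":0,"dy":0,"dz":0.02,"spin":0,"fingers":0.088},{"dx":0,"dy":0,"dz":0.02,"spin":0,"fingers":0.088},{"dx":0,"dy":0,"dz":0.011,"spin":0,"fingers":0.088},{"dx":0,"dy":0,"dz":0,"spin":0,"fingers":0.07},{"dx":0,"dy":0,"dz":0,"spin":0,"fingers":0.06},{"dx":0,"dy":0,"dz":0,"spin":0,"fingers":0.055},{"dx":0,"dy":0,"dz":0,"spin":0,"fingers":0.05},{"dx":0,"dy":0,"dz":0,"spin":0,"fingers":0.05},{"dx":0,"dy":0,"dz":0,"spin":0,"fingers":0.05},{"dx":0,"dy":0,"dz":0,"spin":0,"fingers":0.05}]' 20
python3 go.py .520 -.0115 .03 177.7
```

```text
t: 12.37
ee_pos: [0.5206, -0.0124, 0.031]
tcp_rot: [0.001, 0.021, 1.0, 0.0]
contact_force: [-0.5, 0.5, 5.0]
gripper_width: 0.573
grasp_force: 9.3
t 12.3667 pos [ 0.5206 -0.0124  0.031 ] psi 177.59 tilt [-1.6e-03  4.0e-04 -1.0e+00] tool d [0.0006 0.0009 0.001 ] spin -0.002 F [-0.5  0.5  5. ] w 50.4 g 9.323666718080403 j7 0.38
```

```bash

python3 -m creep '[{"dx":0,"dy":0,"dz":-0.008,"spin":0,"fingers":0.05},{"dx":0,"dy":0,"dz":-0.015,"spin":0,"fingers":0.05},{"dx":0,"dy":0,"dz":-0.02,"spin":0,"fingers":0.05},{"dx":0,"dy":0,"dz":-0.02,"spin":0,"fingers":0.05},{"dx":0,"dy":0,"dz":-0.02,"spin":0,"fingers":0.05},{"dx":0,"dy":0,"dz":-0.015,"spin":0,"fingers":0.05},{"dx":0,"dy":0,"dz":-0.008,"spin":0,"fingers":0.05},{"dx":0,"dy":0,"dz":0,"spin":0.04,"fingers":0.05},{"dx":0,"dy":0,"dz":0,"spin":0.07,"fingers":0.05},{"dx":0,"dy":0,"dz":0,"spin":0.09,"fingers":0.05},{"dx":0,"dy":0,"dz":0,"spin":0.09,"fingers":0.05},{"dx":0,"dy":0,"dz":0,"spin":0.09,"fingers":0.05}]' 
python3 -m creep '[{"dx":0,"dy":0,"dz":0,"spin":0.1,"fingers":0.05},{"dx":0,"dy":0,"dz":0,"spin":0.1,"fingers":0.05},{"dx":0,"dy":0,"dz":0,"spin":0.1,"fingers":0.05},{"dx":0,"dy":0,"dz":0,"spin":0.1,"fingers":0.05},{"dx":0,"dy":0,"dz":0,"spin":0.1,"fingers":0.05},{"dx":0,"dy":0,"dz":0,"spin":0.1,"fingers":0.05},{"dx":0,"dy":0,"dz":0,"spin":0.1,"fingers":0.05},{"dx":0,"dy":0,"dz":0,"spin":0.1,"fingers":0.05},{"dx":0,"dy":0,"dz":0,"spin":0.1,"fingers":0.05},{"dx":0,"dy":0,"dz":0,"spin":0.1,"fingers":0.05},{"dx":0,"dy":0,"dz":0,"spin":0.09,"fingers":0.05},{"dx":0,"dy":0,"dz":0,"spin":0.06,"fingers":0.05}]' 
python3 go.py .579 -.194 .13 90
```

```text
t: 13.37
ee_pos: [0.5194, -0.0129, 0.136]
tcp_rot: [-0.001, 0.212, 0.977, -0.0]
contact_force: [-0.5, 1.1, -1.3]
gripper_width: 0.569
grasp_force: 7.9
t: 14.37
ee_pos: [0.5195, -0.0126, 0.136]
tcp_rot: [-0.0, 0.709, 0.705, -0.0]
contact_force: [-0.1, -0.0, -1.8]
gripper_width: 0.568
grasp_force: 7.9
t 14.3667 pos [ 0.5195 -0.0126  0.136 ] psi 89.68 tilt [-2.0e-04 -1.2e-03 -1.0e+00] tool d [-0.1811  0.0605  0.006 ] spin -0.0055 F [-0.1 -0.  -1.8] w 50.1 g 7.899434087375994 j7 -0.54
```

```bash

python3 -m creep '[{"dx":-0.01,"dy":0.003,"dz":0,"spin":-0.005,"fingers":0.05},{"dx":-0.02,"dy":0.007,"dz":0,"spin":0,"fingers":0.05},{"dx":-0.025,"dy":0.0085,"dz":0,"spin":0,"fingers":0.05},{"dx":-0.025,"dy":0.0085,"dz":0,"spin":0,"fingers":0.05},{"dx":-0.025,"dy":0.0085,"dz":0,"spin":0,"fingers":0.05},{"dx":-0.025,"dy":0.0085,"dz":0,"spin":0,"fingers":0.05},{"dx":-0.025,"dy":0.0085,"dz":0,"spin":0,"fingers":0.05},{"dx":-0.016,"dy":0.005,"dz":0,"spin":0,"fingers":0.05},{"dx":-0.01,"dy":0.003,"dz":0,"spin":0,"fingers":0.05},{"dx":0,"dy":0,"dz":0,"spin":0,"fingers":0.05},{"dx":0,"dy":0,"dz":0,"spin":0,"fingers":0.05}]' >/dev/null
python3 go.py .579 -.194 .048 90
python3 - <<'E'
from h import *
p,d=grab('top'); s,e=grab('scene')
c=lambda i,x,y,w,h,f: cv2.resize(i[y:y+h,x:x+w],(w*f,h*f),interpolation=cv2.INTER_CUBIC)
M=np.zeros((600,800,3),np.uint8)
M[:600,:400]=c(s,150,140,100,150,4); M[:400,400:800]=c(p,370,150,100,100,4)
cv2.imwrite('pics/m3.png',M[:,:,::-1])
E
```

```text
t 15.2833 pos [ 0.5805 -0.1933  0.1359] psi 90.21 tilt [ 9.e-04 -9.e-04 -1.e+00] tool d [-0.0008 -0.0014  0.0879] spin 0.0037 F [ 0.6  0.1 -1.5] w 50.0 g 7.898799291360774 j7 -0.18
```

View pics/m3.png

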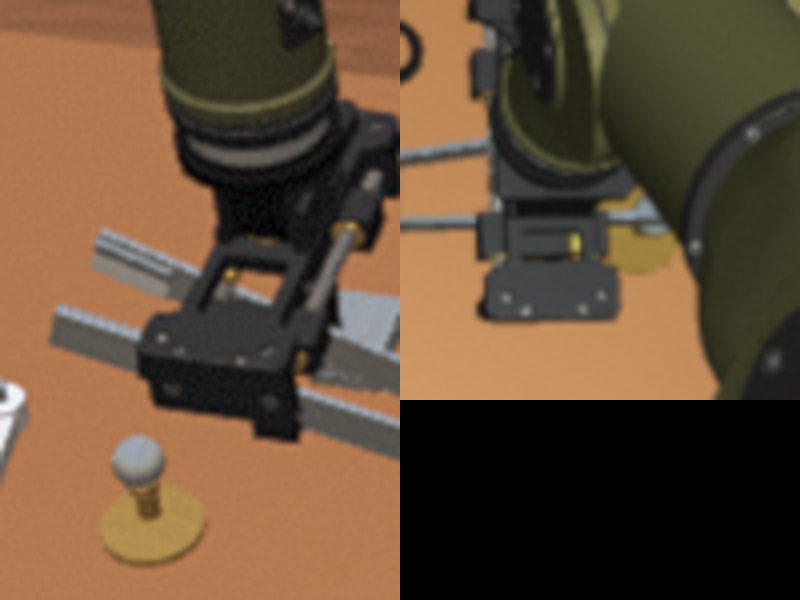

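```bash
python3 - <<'E'
from h import *
for sx in (.029,-.029): print(proj('scene',[.5805+sx,-.3083,.150]))
a=at_z('scene',164.4-.4,217-.4,.150);b=at_z('scene',175.6-.4,198-.4,.150);print(a,b,(a+b)/2)
E
```

```text
[161.09793759 228.18926091]
[172.3944558  208.82414065]
[ 0.57676129 -0.31573147  0.15      ] [ 0.51752333 -0.315745    0.15      ] [ 0.54714231 -0.31573823  0.15      ]
```

The tips look about 11 px too high in the scene view, so the tongs may be pitched. I'll measure the heights along the near arm with depth.

```bash
python3 - <<'E'
from h import *
np.set_printoptions(precision=4,suppress=True)
p,d=load('scene')
for X,Y in ((62,330),(90,335),(120,342),(320,415),(350,425),(380,440),(110,238),(150,262),(350,350)):
    u,v=150+X//4,140+Y//4; print(X,Y,p[v,u],at_depth('scene',u,v,d[v,u]) if d[v,u] else None)
c=cv2.resize(p[140:280,150:310],None,fx=5,fy=4.28); cv2.imwrite('pics/m4.png',cv2.resize(p[150:270,150:310],None,fx=5,fy=5,interpolation=cv2.INTER_CUBIC)[:,:,::-1])
E
```

```text
62 330 [89 84 79] [ 0.613  -0.2947  0.1716]
90 335 [91 85 78] [ 0.6125 -0.281   0.171 ]
120 342 [89 83 76] [ 0.6096 -0.267   0.1659]
320 415 [89 85 80] [ 0.6042 -0.1736  0.1311]
350 425 [85 83 76] [ 0.6055 -0.1596  0.127 ]
380 440 [85 82 76] [ 0.602  -0.1458  0.1155]
110 238 [128 131 134] [ 0.5553 -0.2915  0.1814]
150 262 [131 132 136] [ 0.5588 -0.2712  0.1724]
350 350 [85 80 73] [ 0.5624 -0.1723  0.1354]
```

View pics/m4.png

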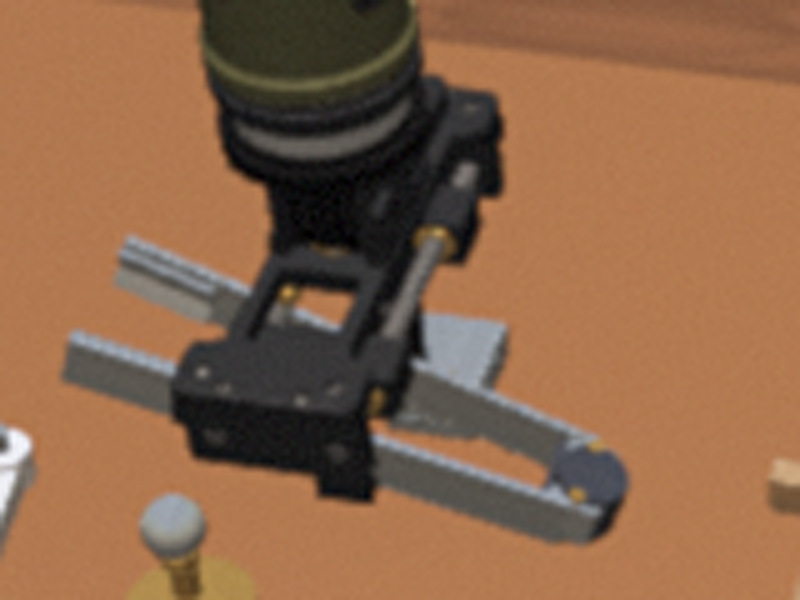

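The tongs have pitched about 18° (tips up), slipping in the light grip. I'll take them back to the rest, level them on its bars, and regrip slightly further back with a slower lift.

```bash

python3 -m creep '[{"dx":0.01,"dy":-0.003,"dz":0,"spin":0,"fingers":0.05},{"dx":0.02,"dy":-0.007,"dz":0,"spin":0,"fingers":0.05},{"dx":0.025,"dy":-0.0085,"dz":0,"spin":0,"fingers":0.05},{"dx":0.025,"dy":-0.0085,"dz":0,"spin":0,"fingers":0.05},{"dx":0.025,"dy":-0.0085,"dz":0,"spin":0,"fingers":0.05},{"dx":0.025,"dy":-0.0085,"dz":0,"spin":0,"fingers":0.05},{"dx":0.025,"dy":-0.0085,"dz":0,"spin":0,"fingers":0.05},{"dx":0.016,"dy":-0.005,"dz":0,"spin":0,"fingers":0.05},{"dx":0.01,"dy":-0.003,"dz":0,"spin":0,"fingers":0.05},{"dx":0,"dy":0,"dz":0,"spin":-0.05,"fingers":0.05},{"dx":0,"dy":0,"dz":0,"spin":-0.08,"fingers":0.05},{"dx":0,"dy":0,"dz":0,"spin":-0.1,"fingers":0.05}]' >/dev/null
python3 -m creep '[{"dx":0,"dy":0,"dz":0,"spin":-0.1,"fingers":0.05},{"dx":0,"dy":0,"dz":0,"spin":-0.1,"fingers":0.05},{"dx":0,"dy":0,"dz":0,"spin":-0.1,"fingers":0.05},{"dx":0,"dy":0,"dz":0,"spin":-0.1,"fingers":0.05},{"dx":0,"dy":0,"dz":0,"spin":-0.1,"fingers":0.05},{"dx":0,"dy":0,"dz":0,"spin":-0.1,"fingers":0.05},{"dx":0,"dy":0,"dz":0,"spin":-0.1,"fingers":0.05},{"dx":0,"dy":0,"dz":0,"spin":-0.1,"fingers":0.05},{"dx":0,"dy":0,"dz":0,"spin":-0.1,"fingers":0.05},{"dx":0,"dy":0,"dz":0,"spin":-0.1,"fingers":0.05},{"dx":0,"dy":0,"dz":0,"spin":-0.1,"fingers":0.05},{"dx":0,"dy":0,"dz":0,"spin":-0.1,"fingers":0.05}]' >/dev/null
python3 -m creep '[{"dx":0,"dy":0,"dz":0,"spin":-0.08,"fingers":0.05},{"dx":0,"dy":0,"dz":0,"spin":-0.02,"fingers":0.05},{"dx":0,"dy":0,"dz":0,"spin":0,"fingers":0.05}]' >/dev/null
python3 go.py .5206 -.0124 .031 177.6
```

```text
t 17.6333 pos [ 0.5197 -0.0124  0.1362] psi 177.83 tilt [ 2.e-04  0.e+00 -1.e+00] tool d [-0.0009  0.      0.1052] spin 0.004 F [ 0.3 -0.3 -1.5] w 50.2 g 7.898567626907607 j7 0.6
```

```bash

python3 -m creep '[{"dx":0,"dy":0,"dz":0.015,"spin":0.003,"fingers":0.05},{"dx":0,"dy":0,"dz":0.02,"spin":0,"fingers":0.05},{"dx":0,"dy":0,"dz":0.02,"spin":0,"fingers":0.05},{"dx":0,"dy":0,"dz":0.015,"spin":0,"fingers":0.05},{"dx":0,"dy":0,"dz":0.008,"spin":0,"fingers":0.05},{"dx":0,"dy":0,"dz":0.006,"spin":0,"fingers":0.05},{"dx":0,"dy":0,"dz":0.006,"spin":0,"fingers":0.05},{"dx":0,"dy":0,"dz":0.006,"spin":0,"fingers":0.05},{"dx":0,"dy":0,"dz":0.005,"spin":0,"fingers":0.05},{"dx":0,"dy":0,"dz":0.003,"spin":0,"fingers":0.05},{"dx":0,"dy":0,"dz":0.0015,"spin":0,"fingers":0.05},{"dx":0,"dy":0,"dz":0,"spin":0,"fingers":0.05}]' 
python3 go.py .5206 -.0124 .031 177.6
python3 -m creep '[{"dx":0,"dy":0,"dz":0,"spin":0,"fingers":0.06},{"dx":0,"dy":0,"dz":0,"spin":0,"fingers":0.07},{"dx":0,"dy":0,"dz":0,"spin":0,"fingers":0.075},{"dx":0,"dy":0,"dz":0,"spin":0,"fingers":0.075}]'
python3 - <<'E'
from h import *
p,d=grab('scene')
cv2.imwrite('pics/m5.png',cv2.resize(p[200:320,260:400],None,fx=5,fy=5,interpolation=cv2.INTER_CUBIC)[:,:,::-1])
E
```

```text
t: 18.63
ee_pos: [0.5202, -0.0126, 0.031]
tcp_rot: [0.0, 0.02, 1.0, -0.0]
contact_force: [0.2, 0.2, 0.3]
gripper_width: 0.568
grasp_force: 7.9
t 18.6333 pos [ 0.5202 -0.0126  0.031 ] psi 177.69 tilt [-7.e-04 -2.e-04 -1.e+00] tool d [-0.0004  0.0002  0.    ] spin 0.0016 F [0.2 0.2 0.3] w 50.0 g 7.926684634003323 j7 0.37
t: 18.97
ee_pos: [0.5199, -0.0127, 0.0307]
tcp_rot: [-0.0, 0.02, 1.0, -0.0]
contact_force: [-0.5, -0.6, 0.4]
gripper_width: 0.837
grasp_force: 0.0
```

View pics/m5.png

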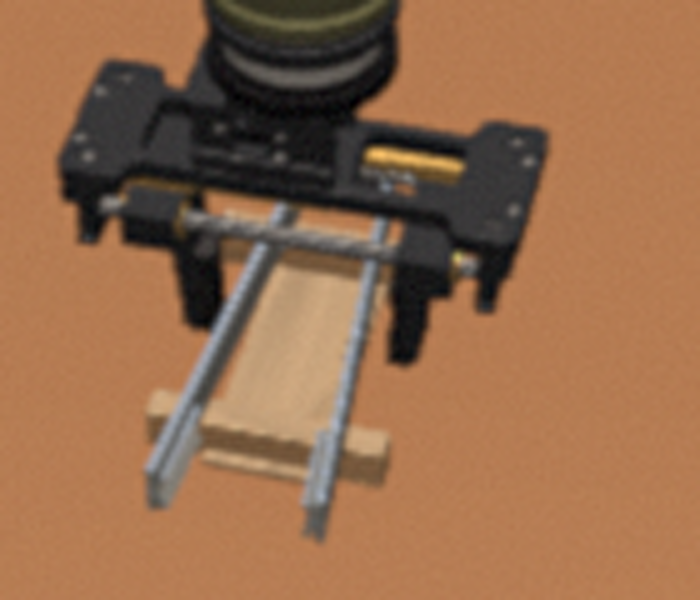

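The tongs lie flat on both bars again, tips at scene px (290,293) and (320.5,300). I'll measure their axial position.

```bash
python3 - <<'E'
from h import *
np.set_printoptions(precision=4,suppress=True)
f=lambda x,y:((x+.5)/5-.5+260,(y+.5)/5-.5+200)
a=at_z('scene',*f(162,474),.044); b=at_z('scene',*f(315,503),.044); print(a,b,(a+b)/2)
# bars: top front edges
print('front bar ends top', at_z('scene',*f(150,415),.024), at_z('scene',*f(388,452),.024))
E
python3 go.py .5206 -.0124 .031 177.6
```

```text
[ 0.6341 -0.0473  0.044 ] [0.6367 0.0142 0.044 ] [ 0.6354 -0.0165  0.044 ]
front bar ends top [ 0.5873 -0.0646  0.024 ] [0.5878 0.0339 0.024 ]
t 19.0167 pos [ 0.5199 -0.0127  0.0307] psi 177.68 tilt [ 0.e+00 -1.e-04 -1.e+00] tool d [-0.0007  0.0004 -0.0003] spin 0.0014 F [-0.7  0.8 -0.5] w 74.4 g 0.0 j7 0.37
```

```bash

python3 -m creep '[{"dx":0.0065,"dy":0,"dz":0,"spin":0,"fingers":0.06},{"dx":0,"dy":0,"dz":0,"spin":0,"fingers":0.055},{"dx":0,"dy":0,"dz":0,"spin":0,"fingers":0.05},{"dx":0,"dy":0,"dz":0,"spin":0,"fingers":0.048},{"dx":0,"dy":0,"dz":0,"spin":0,"fingers":0.048},{"dx":0,"dy":0,"dz":0,"spin":0,"fingers":0.048},{"dx":0,"dy":0,"dz":-0.001,"spin":0,"fingers":0.048},{"dx":0,"dy":0,"dz":-0.003,"spin":0,"fingers":0.048},{"dx":0,"dy":0,"dz":-0.005,"spin":0,"fingers":0.048},{"dx":0,"dy":0,"dz":-0.006,"spin":0,"fingers":0.048},{"dx":0,"dy":0,"dz":-0.007,"spin":0,"fingers":0.048},{"dx":0,"dy":0,"dz":-0.008,"spin":0,"fingers":0.048}]' 20
python3 -m creep '[{"dx":0,"dy":0,"dz":-0.008,"spin":0,"fingers":0.048},{"dx":0,"dy":0,"dz":-0.008,"spin":0,"fingers":0.048},{"dx":0,"dy":0,"dz":-0.008,"spin":0,"fingers":0.048},{"dx":0,"dy":0,"dz":-0.008,"spin":0,"fingers":0.048},{"dx":0,"dy":0,"dz":-0.008,"spin":0,"fingers":0.048},{"dx":0,"dy":0,"dz":-0.008,"spin":0,"fingers":0.048},{"dx":0,"dy":0,"dz":-0.007,"spin":0,"fingers":0.048},{"dx":0,"dy":0,"dz":-0.006,"spin":0,"fingers":0.048},{"dx":0,"dy":0,"dz":-0.004,"spin":0,"fingers":0.048},{"dx":0,"dy":0,"dz":-0.002,"spin":0,"fingers":0.048},{"dx":0,"dy":0,"dz":0,"spin":0,"fingers":0.048}]'
cat > pitch.py <<'E'
from go import *
# tongs points (grey, 8+ mm.. above table) in the tongs frame, from scene depth
s,M,p=pose(); P,D=grab('scene'); n='scene'
v,u=np.nonzero((D>0)&(D<1.9)); r=P[v,u].astype(int); k=(np.ptp(r,axis=1)<22)&(r.mean(1)>55); u,v=u[k],v[k]
c=cal(n); uv=cv2.undistortPoints(np.stack([u,v],1).astype(np.float64).reshape(-1,1,2),np.array([[c['fx'],0,c['cx']],[0,c['fy'],c['cy']],[0,0,1]]),np.array([c['k1'],0,0,0.])).reshape(-1,2)
X=np.c_[uv,np.ones(len(u))]*D[v,u][:,None]; T=np.linalg.inv(c['camera_from_world']); W=X@T[:3,:3].T+T[:3,3]
L=(W-s['ee_pos'])@M; L[:,0]*=-1; L[:,2]=-L[:,2]-.002   # tongs x ahead, z up about grasp point
for a in np.arange(-.09,.13,.015):
    k=(abs(L[:,0]-a)<.0075)&(abs(L[:,1])<.045)&(L[:,2]<.065)&(L[:,2]>-.065)&((a>.02)|(a<-.03))
    if k.sum()>4: print(round(a,3),k.sum(),'z %.1f..%.1f'%tuple(np.percentile(L[k,2],[5,95])*1000),'y %.1f..%.1f'%tuple(np.percentile(L[k,1],[3,97])*1000))
k=(abs(L[:,1])<.045)&(L[:,2]<.065)&(L[:,2]>-.065)&(L[:,0]>.03)&(L[:,0]<.14); print('tip x %.1f'%(np.percentile(L[k,0],99)*1000))
E
python3 pitch.py; python3 go.py .52 -.0124 .13 177.6
```

```text
t: 20.02
ee_pos: [0.5134, -0.0124, 0.0615]
tcp_rot: [-0.0, 0.02, 1.0, -0.0]
contact_force: [-0.2, -0.3, -1.8]
gripper_width: 0.545
grasp_force: 8.9
t: 20.93
ee_pos: [0.5136, -0.0124, 0.1281]
tcp_rot: [0.0, 0.02, 1.0, 0.0]
contact_force: [0.6, -0.3, -2.2]
gripper_width: 0.543
grasp_force: 8.9
-0.06 15 z -10.6..6.3 y -20.6..4.4
-0.045 13 z -6.8..11.6 y -21.8..-18.9
0.03 132 z -1.2..63.9 y -27.7..26.3
0.045 49 z -4.9..13.5 y -27.5..24.7
0.06 48 z -5.4..14.3 y -27.5..25.2
0.075 41 z -7.6..13.6 y -27.9..26.6
0.09 73 z -5.0..13.8 y -28.5..26.9
0.105 78 z -3.5..13.6 y -29.2..27.5
0.12 81 z -5.1..13.0 y -29.5..28.0
tip x 123.4
t 20.9833 pos [ 0.5134 -0.0124  0.1277] psi 177.69 tilt [-0.e+00 -1.e-04 -1.e+00] tool d [-0.0065  0.0003 -0.0023] spin 0.0015 F [ 0.3 -0.6 -1.3] w 47.8 g 8.89290386076027 j7 0.57
```

Level now (top edge constant to 1 mm), jaw 102 mm ahead of the TCP. Swing round gently.

```bash

python3 -m creep '[{"dx":0,"dy":0,"dz":0,"spin":0.01,"fingers":0.048},{"dx":0,"dy":0,"dz":0,"spin":0.03,"fingers":0.048},{"dx":0,"dy":0,"dz":0,"spin":0.05,"fingers":0.048},{"dx":0,"dy":0,"dz":0,"spin":0.07,"fingers":0.048},{"dx":0,"dy":0,"dz":0,"spin":0.08,"fingers":0.048},{"dx":0,"dy":0,"dz":0,"spin":0.09,"fingers":0.048},{"dx":0,"dy":0,"dz":0,"spin":0.09,"fingers":0.048},{"dx":0,"dy":0,"dz":0,"spin":0.09,"fingers":0.048},{"dx":0,"dy":0,"dz":0,"spin":0.09,"fingers":0.048},{"dx":0,"dy":0,"dz":0,"spin":0.09,"fingers":0.048},{"dx":0,"dy":0,"dz":0,"spin":0.09,"fingers":0.048},{"dx":0,"dy":0,"dz":0,"spin":0.09,"fingers":0.048}]' >/dev/null
python3 -m creep '[{"dx":0,"dy":0,"dz":0,"spin":0.09,"fingers":0.048},{"dx":0,"dy":0,"dz":0,"spin":0.09,"fingers":0.048},{"dx":0,"dy":0,"dz":0,"spin":0.09,"fingers":0.048},{"dx":0,"dy":0,"dz":0,"spin":0.09,"fingers":0.048},{"dx":0,"dy":0,"dz":0,"spin":0.09,"fingers":0.048},{"dx":0,"dy":0,"dz":0,"spin":0.08,"fingers":0.048},{"dx":0,"dy":0,"dz":0,"spin":0.07,"fingers":0.048},{"dx":0,"dy":0,"dz":0,"spin":0.05,"fingers":0.048},{"dx":0,"dy":0,"dz":0,"spin":0.03,"fingers":0.048},{"dx":0,"dy":0,"dz":0,"spin":0.01,"fingers":0.048},{"dx":0,"dy":0,"dz":0,"spin":0,"fingers":0.048}]' >/dev/null
python3 pitch.py; python3 go.py .579 -.187 .128 90
```

```text
-0.09 70 z -6.8..13.1 y -8.4..19.0
-0.075 139 z -8.9..12.9 y -16.5..21.7
-0.06 143 z -9.6..11.6 y -19.1..23.0
-0.045 130 z -8.6..11.4 y -20.0..24.0
0.06 76 z -7.0..13.4 y -25.2..29.1
0.075 127 z -8.2..13.1 y -26.2..29.5
0.09 147 z -6.4..13.4 y -27.0..30.6
0.105 134 z -6.2..13.4 y -28.1..30.7
0.12 82 z -7.0..14.7 y -27.1..32.4
tip x 120.9
t 22.95 pos [ 0.5134 -0.0123  0.1276] psi 88.35 tilt [-1.e-04 -2.e-04 -1.e+00] tool d [-0.1728  0.0706 -0.0004] spin -0.0289 F [-0.4  0.2 -1.1] w 47.9 g 8.892989050473261 j7 -0.59
```

```bash

python3 -m creep '[{"dx":-0.003,"dy":0.001,"dz":0,"spin":-0.005,"fingers":0.048},{"dx":-0.008,"dy":0.003,"dz":0,"spin":-0.012,"fingers":0.048},{"dx":-0.013,"dy":0.0055,"dz":0,"spin":-0.011,"fingers":0.048},{"dx":-0.018,"dy":0.007,"dz":0,"spin":0,"fingers":0.048},{"dx":-0.02,"dy":0.008,"dz":0,"spin":0,"fingers":0.048},{"dx":-0.02,"dy":0.008,"dz":0,"spin":0,"fingers":0.048},{"dx":-0.02,"dy":0.008,"dz":0,"spin":0,"fingers":0.048},{"dx":-0.02,"dy":0.008,"dz":0,"spin":0,"fingers":0.048},{"dx":-0.018,"dy":0.007,"dz":0,"spin":0,"fingers":0.048},{"dx":-0.015,"dy":0.006,"dz":0,"spin":0,"fingers":0.048},{"dx":-0.01,"dy":0.004,"dz":0,"spin":0,"fingers":0.048},{"dx":-0.006,"dy":0.0025,"dz":0,"spin":0,"fingers":0.048}]' >/dev/null
python3 -m creep '[{"dx":-0.002,"dy":0.001,"dz":0,"spin":0,"fingers":0.048},{"dx":0,"dy":0,"dz":0,"spin":0,"fingers":0.048}]' >/dev/null
python3 pitch.py; python3 go.py .579 -.187 .048 90
python3 - <<'E'
from h import *
# ball jaw check in tongs crops
p,d=load('scene'); cv2.imwrite('pics/m6.png',cv2.resize(p[170:290,150:270],None,fx=5,fy=5,interpolation=cv2.INTER_CUBIC)[:,:,::-1])
E
```

```text
-0.09 76 z -5.4..12.8 y -9.7..19.7
-0.075 138 z -8.9..12.7 y -13.7..21.5
-0.06 127 z -9.7..11.2 y -19.6..22.9
-0.045 138 z -10.0..11.7 y -20.3..24.2
0.03 6 z 59.9..63.3 y 17.8..23.7
0.075 94 z -8.4..13.3 y -27.2..30.0
0.09 139 z -6.6..13.0 y -26.1..30.4
0.105 144 z -9.1..13.4 y -26.8..31.4
0.12 83 z -6.9..14.4 y -28.7..31.4
tip x 121.6
t 24.1667 pos [ 0.5816 -0.1848  0.1277] psi 89.97 tilt [ 8.e-04 -3.e-04 -1.e+00] tool d [-0.0023 -0.0026  0.0797] spin -0.0005 F [ 0.8  0.9 -1.6] w 47.8 g 8.892873085314932 j7 -0.22
```

View pics/m6.png

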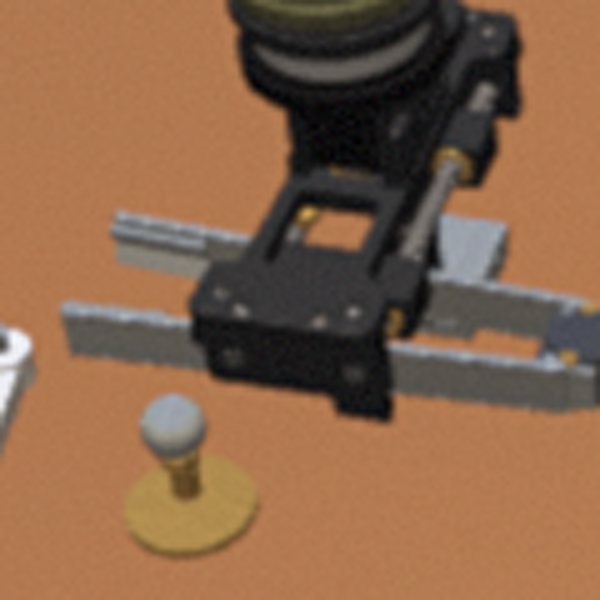

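The tongs are level, jaws behind and above the ball (scene crop (172,425)). Descend over it.

```bash

python3 -m creep '[{"dx":-0.001,"dy":-0.0013,"dz":0.002,"spin":0,"fingers":0.048},{"dx":-0.001,"dy":-0.0013,"dz":0.005,"spin":0,"fingers":0.048},{"dx":0,"dy":0,"dz":0.007,"spin":0,"fingers":0.048},{"dx":0,"dy":0,"dz":0.009,"spin":0,"fingers":0.048},{"dx":0,"dy":0,"dz":0.009,"spin":0,"fingers":0.048},{"dx":0,"dy":0,"dz":0.007,"spin":0,"fingers":0.048},{"dx":0,"dy":0,"dz":0.004,"spin":0,"fingers":0.048},{"dx":0,"dy":0,"dz":0,"spin":0,"fingers":0.048}]' >/dev/null
python3 go.py .579 -.187 .049 90; python3 pitch.py | tail -4
```

```text
t 24.8333 pos [ 0.5784 -0.1873  0.0833] psi 89.93 tilt [ 4.0e-04 -2.2e-03 -1.0e+00] tool d [0.0003 0.0006 0.0343] spin -0.0012 F [-0.7  0.4 -1.2] w 48.1 g 8.89290337672719 j7 -0.25
0.09 155 z -32.4..13.4 y -27.7..31.1
0.105 140 z -32.1..12.9 y -28.0..32.1
0.12 76 z -6.1..14.2 y -28.7..31.6
tip x 120.6
```

```bash

python3 -m creep '[{"dx":0,"dy":0.0003,"dz":0.002,"spin":0,"fingers":0.048},{"dx":0,"dy":0,"dz":0.004,"spin":0,"fingers":0.048},{"dx":0,"dy":0,"dz":0.005,"spin":0,"fingers":0.048},{"dx":0,"dy":0,"dz":0.006,"spin":0,"fingers":0.048},{"dx":0,"dy":0,"dz":0.006,"spin":0,"fingers":0.048},{"dx":0,"dy":0,"dz":0.005,"spin":0,"fingers":0.048},{"dx":0,"dy":0,"dz":0.004,"spin":0,"fingers":0.048},{"dx":0,"dy":0,"dz":0.002,"spin":0,"fingers":0.048},{"dx":0,"dy":0,"dz":0,"spin":0,"fingers":0.048}]'
python3 go.py .579 -.187 .049 90; python3 - <<'E'
from h import *
p,d=grab('scene'); q,_=grab('top'); c=lambda i: cv2.resize(i,None,fx=5,fy=5,interpolation=cv2.INTER_CUBIC)
cv2.imwrite('pics/m7.png',np.hstack([c(p[195:315,150:230]),c(q[160:280,390:460])])[:,:,::-1])
E
```

```text
t: 25.63
ee_pos: [0.5792, -0.1875, 0.0501]
tcp_rot: [-0.0, 0.708, 0.707, -0.0]
contact_force: [0.2, 0.3, -1.8]
gripper_width: 0.547
grasp_force: 8.9
t 25.6333 pos [ 0.5792 -0.1875  0.0501] psi 89.92 tilt [ 1.e-04 -9.e-04 -1.e+00] tool d [ 0.0005 -0.0002  0.0011] spin -0.0013 F [ 0.2  0.3 -1.8] w 48.1 g 8.892898275662446 j7 -0.28
```

View pics/m7.png

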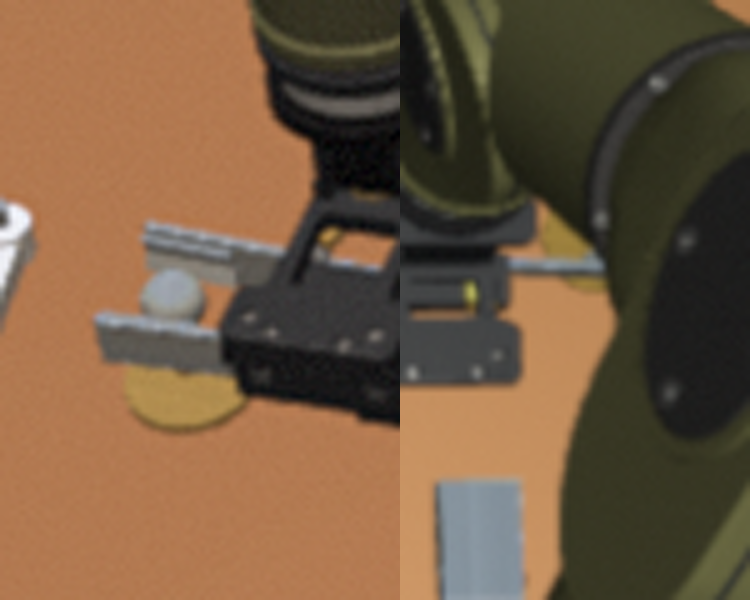

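The ball (172,295 in the left crop) is between the jaws, about centred along them. Close.

```bash

python3 -m creep '[{"dx":0,"dy":0,"dz":0.001,"spin":0,"fingers":0.046},{"dx":0,"dy":0,"dz":0,"spin":0,"fingers":0.0445},{"dx":0,"dy":0,"dz":0,"spin":0,"fingers":0.043},{"dx":0,"dy":0,"dz":0,"spin":0,"fingers":0.042},{"dx":0,"dy":0,"dz":0,"spin":0,"fingers":0.041},{"dx":0,"dy":0,"dz":0,"spin":0,"fingers":0.04},{"dx":0,"dy":0,"dz":0,"spin":0,"fingers":0.039},{"dx":0,"dy":0,"dz":0,"spin":0,"fingers":0.036},{"dx":0,"dy":0,"dz":0,"spin":0,"fingers":0.03},{"dx":0,"dy":0,"dz":0,"spin":0,"fingers":0.03},{"dx":0,"dy":0,"dz":0,"spin":0,"fingers":0.03},{"dx":0,"dy":0,"dz":0,"spin":0,"fingers":0.03}]' 45
python3 go.py .579 -.187 .049 90
```

```text
t: 26.73
ee_pos: [0.5794, -0.1877, 0.0497]
tcp_rot: [0.0, 0.708, 0.707, -0.0]
contact_force: [0.0, 0.5, -1.4]
gripper_width: 0.447
grasp_force: 45.0
t 26.7333 pos [ 0.5794 -0.1877  0.0497] psi 89.91 tilt [-1.e-04 -1.e-04 -1.e+00] tool d [ 0.0007 -0.0004  0.0007] spin -0.0016 F [ 0.   0.5 -1.4] w 39.3 g 44.9997278675437 j7 -0.28
```

Width is 39.3 mm, so the ball is held. Lift gently.

```bash

python3 -m creep '[{"dx":0,"dy":0,"dz":-0.001,"spin":0,"fingers":0.03},{"dx":0,"dy":0,"dz":-0.003,"spin":0,"fingers":0.03},{"dx":0,"dy":0,"dz":-0.005,"spin":0,"fingers":0.03},{"dx":0,"dy":0,"dz":-0.007,"spin":0,"fingers":0.03},{"dx":0,"dy":0,"dz":-0.008,"spin":0,"fingers":0.03},{"dx":0,"dy":0,"dz":-0.008,"spin":0,"fingers":0.03},{"dx":0,"dy":0,"dz":-0.008,"spin":0,"fingers":0.03},{"dx":0,"dy":0,"dz":-0.006,"spin":0,"fingers":0.03},{"dx":0,"dy":0,"dz":-0.003,"spin":0,"fingers":0.03},{"dx":0,"dy":0,"dz":-0.001,"spin":0,"fingers":0.03},{"dx":0,"dy":0,"dz":0,"spin":0,"fingers":0.03}]'
python3 pitch.py; python3 go.py .426 -.1195 .1 90; python3 - <<'E'
from h import *
p,d=load('scene'); cv2.imwrite('pics/m8.png',cv2.resize(p[170:310,150:290],None,fx=4,fy=4,interpolation=cv2.INTER_CUBIC)[:,:,::-1])
E
```

```text
t: 27.65
ee_pos: [0.5795, -0.1877, 0.1]
tcp_rot: [0.0, 0.708, 0.707, 0.0]
contact_force: [-0.1, -0.2, -2.6]
gripper_width: 0.443
grasp_force: 45.0
-0.09 73 z -5.7..14.5 y -13.0..19.7
-0.075 144 z -8.0..14.4 y -14.8..21.5
-0.06 122 z -8.2..12.4 y -18.6..22.7
-0.045 130 z -8.9..12.1 y -19.2..22.2
0.075 62 z -8.7..12.4 y -18.8..22.5
0.09 164 z -7.4..12.0 y -17.6..21.7
0.105 137 z -8.0..11.6 y -17.5..22.0
0.12 79 z -8.5..11.2 y -18.8..21.1
tip x 121.7
t 27.7 pos [ 0.5794 -0.1877  0.0997] psi 89.91 tilt [-1.e-04 -2.e-04 -1.e+00] tool d [ 0.0679 -0.1535 -0.0003] spin -0.0015 F [ 0.7  0.  -1.7] w 39.5 g 44.999624490737915 j7 -0.24
```

View pics/m8.png

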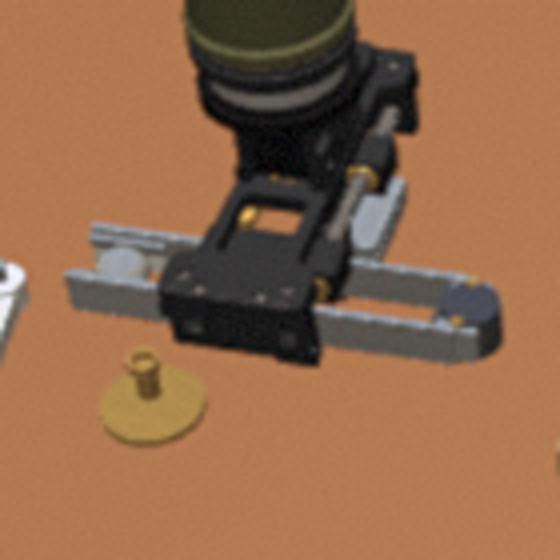

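The ball is in the jaws and the cup is empty. I'll compute the ball's offset from the TCP and then the move.

```bash
python3 - <<'E'
from h import *
print(at_z('scene',180.6,235.6,.099), 'tcp',.5794,-.1877)
# pile now: top-face centroid in scene, from the m2-type view (current scene: partly hidden)
E
python3 -m creep '[{"dx":0.001,"dy":-0.003,"dz":0,"spin":0,"fingers":0.03},{"dx":0.003,"dy":-0.007,"dz":0,"spin":0,"fingers":0.03},{"dx":0.005,"dy":-0.011,"dz":0,"spin":0,"fingers":0.03},{"dx":0.006,"dy":-0.014,"dz":0,"spin":0,"fingers":0.03},{"dx":0.007,"dy":-0.016,"dz":0,"spin":0,"fingers":0.03},{"dx":0.008,"dy":-0.017,"dz":0,"spin":0,"fingers":0.03},{"dx":0.008,"dy":-0.017,"dz":0,"spin":0,"fingers":0.03},{"dx":0.008,"dy":-0.017,"dz":0,"spin":0,"fingers":0.03},{"dx":0.007,"dy":-0.016,"dz":0,"spin":0,"fingers":0.03},{"dx":0.006,"dy":-0.014,"dz":0,"spin":0,"fingers":0.03},{"dx":0.005,"dy":-0.011,"dz":0,"spin":0,"fingers":0.03},{"dx":0.003,"dy":-0.007,"dz":0,"spin":0,"fingers":0.03}]' 
python3 -m creep '[{"dx":0.001,"dy":-0.0035,"dz":0,"spin":0,"fingers":0.03},{"dx":0,"dy":0,"dz":0,"spin":0,"fingers":0.03},{"dx":0,"dy":0,"dz":0,"spin":0,"fingers":0.03}]' >/dev/null
python3 go.py .426 -.1195 .1 90; python3 pitch.py
```

```text
[ 0.57229349 -0.29184607  0.099     ] tcp 0.5794 -0.1877
t: 28.7
ee_pos: [0.4274, -0.1195, 0.0999]
tcp_rot: [-0.001, 0.707, 0.707, -0.001]
contact_force: [0.6, 1.1, -1.8]
gripper_width: 0.447
grasp_force: 45.0
t 28.95 pos [ 0.4268 -0.1195  0.0997] psi 89.91 tilt [-2.e-04  1.e-03 -1.e+00] tool d [ 0.     -0.0008 -0.0003] spin -0.0015 F [-0.2 -0.1 -1.8] w 39.3 g 44.99958626925945 j7 -0.49
-0.09 58 z -4.3..14.6 y -9.0..20.4
-0.075 121 z -7.0..14.8 y -13.1..21.9
-0.06 108 z -7.9..13.5 y -18.4..23.6
-0.045 117 z -8.3..12.1 y -19.2..23.1
0.06 25 z -7.3..10.9 y 16.6..25.3
0.075 85 z -7.9..12.6 y -18.7..22.6
0.09 140 z -7.0..12.2 y -17.3..22.5
0.105 122 z -6.7..12.3 y -18.1..22.6
0.12 64 z -7.3..11.3 y -18.4..22.3
tip x 121.2
```

```bash
python3 - <<'E'
from h import *
p,d=load('scene'); q,e=grab('top'); c=lambda i: cv2.resize(i,None,fx=5,fy=5,interpolation=cv2.INTER_CUBIC)
cv2.imwrite('pics/m9.png',np.hstack([c(p[150:260,200:280]),c(q[220:330,360:440])])[:,:,::-1])
for z in (.0,.1): print(z,proj('scene',[.426,-.2215,z+.02*(z==0)]),proj('top',[.426,-.2215,z+.02*(z==0)]))
E
```

```text
0.0 [239.43994986 221.6547367 ] [405.56058103 267.64157379]
0.1 [235.81227719 194.27096373] [411.48758865 264.65837767]
```

View pics/m9.png

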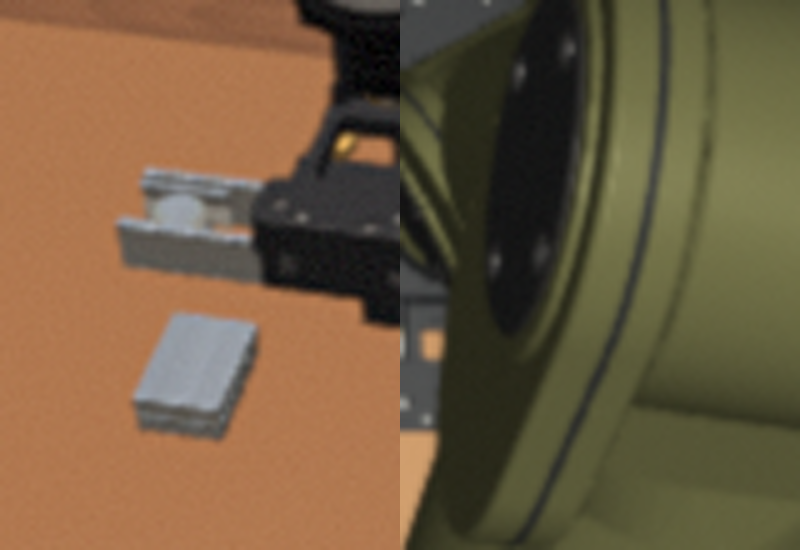

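The ball is at scene px (236.1,192.4), where (235.8,194.3) is expected for 10 cm above the pile's middle. The pile is flush and centred at (239,222), as expected. Hand in.

```bash
python3 -c "
from cell import manip; print(manip.hand_in())"
```

```text
the job is handed in; nothing more can be done
None
```

The job is handed in at about 29 s: the two plates are stacked flush and released, and the tongs hold the ball about 10 cm above the table over the middle of the pile. The first light grip let the tongs pitch, so I levelled them on their rest and gripped again.

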